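# Shut the slide-top garlic box past its ridge

### The arm

A 7-joint arm with a two-finger parallel gripper is mounted at the origin on a cart in front of the work surface, level with it; the furniture and walls round the work are solid. World frame = base frame: x ahead of the robot, y to its left, z up, the work surface at z = 0. Lengths are in m, angles in degrees, forces in N, time in s.
With the tool pointing down it reaches from about 0.425 to 0.875 m from the base axis. Payload 4.7 kg.
Tool frame: the origin (TCP) lies between the finger pads; the fingertips stand 17 mm ahead of it and the grasp point (between the pads) lies 2 mm behind it; z points along the fingers, y is the line along which they close (so a half turn about z gives the same grasp; the last joint's range is limited). The gripper opens to 87 mm and grips with 3 to 60 N. Pads are 19 mm wide; open, the fingers measure 117 mm over their backs; the gripper's body (75 mm by 190 mm) begins 51 mm behind the grasp point.
Start: joints at [74.662, 18.392, -4.016, 83.108, 1.295, 78.541, -3.26], TCP at [0.181, -0.624, 0.24] pointing down, gripper open.
Joint ranges: [-163.93, 163.93], [-17.29, 119.83], [-79.2, 71.16], [3.27, 140.29], [-89.18, 269.18], [5.43, 117.66], [-154.24, 154.24]. Speed limits (degrees/s): [147.25, 147.25, 180, 180, 180, 180, 180].

### API

Orientations are given as [roll, pitch, yaw] about the fixed x, y, z axes, in that order (R = Rz(yaw) Ry(pitch) Rx(roll)).
In Python, from cell import env, cams gives the robot as it stands.
- The arm moves only by the shell command python3 -m pendant 'ROWS' [FORCE]. ROWS is JSON, a list of rows, each an object of numbers: "tx", "ty", "tz": the shift along the tool's x, y, z each as a share of 0.05 m, from -1 to 1; "spin": the turn about the tool's z as a share of 4 degrees, from -1 to 1; "claw": the closure, from 0 (fully open) to 1 (shut). A call has 1 to 10 rows; each row shifts and turns the commanded pose from where the row before left it, along the tool's axes as they then stand; what a row does not reach is not made up. A row lasts 1/8 s, in which the tool goes at most 62.5 mm and 10.7 degrees, less where a joint would pass 70% of its speed; a pose out of reach is approached as far as the arm can. A call with a number of a shift or a turn outside -1 to 1 is refused whole. A call with a gripper value outside its range is refused whole. The fingers move at their own pace and stop on an object; FORCE is the grip in N (left out, the last holds). Time passes only in rows, so rows that do not move let the fingers close. It gives the time, the measured TCP pose, the force, the opening and the grip force at its end, in the units of the state.
- env.get_obs(): the state, without advancing time (a new reading comes with each control period).
- cams.read_camera(name): name is "side" or "top"; returns the picture (400x640x3 uint8, red, green, blue); there is no depth.
- cams.camera_info(name): a dict with "fx", "fy", "cx", "cy" (pixels), "k1" (the pictures are not rectified: a ray, as slopes to the right and down, at radius r is drawn at 1 + k1 r^2 times it, then the intrinsics apply), "rvec" (rotation vector, rad) and "tvec" (3), from world to camera coordinates, as OpenCV has them. Camera axes: x right, y down, z forward; pixel columns grow to the right and rows downward; lengths in m; the calibration is good to about 2 mm. A picture is of the moment at which its call begins. camera_info takes no time and is no camera call.
- env.sign_off(): hands the job in; it is judged then, once.
The state is a dict: "time_s": time; "qpos": joint angles; "joint_velocities": joint speeds; "effort": joint torques, N m; "tool_pos": TCP position; "tool_rot": TCP orientation; "force": force on the tool from outside, world axes, zero at the start; "wrist_torque": the same for the moment, N m; "grip_width": finger opening in m; "grasp_force": force on a finger pad.
Only numpy, scipy, OpenCV 4.12 (cv2) and the standard library are available. Lean on these libraries where they do the work, as an engineer would, in place of code of your own. Each camera call takes 0.05 s, during which the arm holds its last target. There are 200 camera calls.

### The job

The sliding lid of the wooden garlic box stands partly open. Slide it fully shut, forcing it over the small ridge near the end until it is home against the tall back board, without tipping the box or shoving it away from where it stands and without upsetting anything around it.

Things in the scene. Friction and masses are not known exactly. Their poses are not given: they have to be found in the camera images.
- garlic_box: Loose wooden box on smooth feet, holds a garlic bulb; 170 long (x), 116 wide (y), side rails 85 high. Origin: centre of its underside; x along the lid's channel to the closed end, z up. The rails hold the lid down in grooves and leave 94 clear between them above it. Back board at the +x end: inner face (the lid's stop) x=75, outer face x=85. Weighs 0.9 kg full; slides on the worktop at 2 to 4 N.
- lid: Flat wooden lid, 158 long x 106 wide x 7 thick, loose in the box's grooves with 1.5 mm play. Origin: underside, middle of its leading (+x) edge; the lid extends from there to -x; axes parallel to the box's. In the box frame its origin is at z=72 and, when home, x=75. Starts 60 to 100 mm open. Slides with under 2 N until it meets the ridge. Its top is 79 above the worktop.
- rib_top (a point): Top centre of the upright finger rib across the lid: 8 thick (x), 60 wide (y), 16.5 high above the lid's top, its centre 14 behind the leading edge, top 95.5 above the worktop; at x=61 in the box frame when the lid is home. From the rib's rear (-x) face to the back board's outer face it is then 28 mm, and 48 to 52 when the lid just meets the ridge.
- board_top (a point): Top centre of the box's upright back board: 10 thick (x), 116 wide (y), top 97 above the worktop, 80 in x from the box's origin. It stands clear, so fingers can reach down its outer face.
- ridge_crest (a point): Crest of the sprung ridge across the channel, 59 in x from the box's origin; the lid covers it when shut. The lid's leading edge meets it 20 to 24 mm before home. Passing takes 9 to 18 N, more than holds the box: pushing the lid alone just shoves the box. Squeezing rib and back board's outer face together forces it over; the last 8 mm go easily.
- tin: Bystander: food tin, 75 mm across, 58 mm high, origin at the centre of its underside.
- mug: Bystander: white mug with handle, 82 x 112 mm, 94 mm high, origin at the centre of its underside.
- peeler: Bystander: peeler lying flat, 170 x 25 x 18 mm, origin at the centre of its underside, x along its length.
There are look-alikes about, which are no part of the job. Of the things shaped like the garlic_box, the wooden one is meant. There is more than one size of the lid; the job needs the larger.

How it is judged:
By the outcome, as a careful person would: the job done as asked, in the order asked, and still so for the second after the job is handed in, with the robot touching nothing.
It also fails if it takes over 40 s, if anything falls off the work surface, if the arm or the gripper's body presses on something with over 40 N, if the wrist force passes 120 N, or if a joint passes its speed limit or range.

## Working session

There is one attempt and no reset: what is moved stays moved. The work goes in short steps, Python scripts to look and compute and a shell command to move; the robot and the scene stay as the last step left them, time stands still between calls to the robot, and variables do not carry over. Pictures are saved under pics/ and viewed, at most 10 in all, crops included, and the job is handed in when it is done.

```bash
mkdir -p pics
cat > h.py <<'E'
import numpy as np, cv2
from cell import env, cams
def snap(n,f,crop=None,s=1):
    im=cams.read_camera(n)[:,:,::-1].copy(); cv2.imwrite('pics/raw_'+f,im)
    if crop: x0,y0,x1,y1=crop; im=im[y0:y1,x0:x1]
    if s!=1: im=cv2.resize(im,None,fx=s,fy=s,interpolation=cv2.INTER_CUBIC)
    cv2.imwrite('pics/'+f,im)
def cam(n):
    c=cams.camera_info(n); R=cv2.Rodrigues(np.array(c['rvec'],float))[0]; return c,R,np.array(c['tvec'],float).ravel()
def ray(n,u,v):
    c,R,t=cam(n); d=np.array([(u-c['cx'])/c['fx'],(v-c['cy'])/c['fy']]); s=d.copy()
    for _ in range(30): s=d/(1+c['k1']*(s@s))
    return -R.T@t, R.T@np.array([s[0],s[1],1])
def atz(n,u,v,z):
    o,d=ray(n,u,v); return o+d*(z-o[2])/d[2]
def proj(n,P):
    c,R,t=cam(n); p=R@np.asarray(P,float)+t; s=p[:2]/p[2]; s=s*(1+c['k1']*(s@s)); return np.array([s[0]*c['fx']+c['cx'],s[1]*c['fy']+c['cy']])
E
python3 - <<'E'
from h import *
snap('top','t1.png',s=1.25); snap('side','s1.png',s=1.25)
o=env.get_obs(); print(o['time_s'],o['tool_pos'],o['tool_rot'],o['grip_width'])
for n in('top','side'): print(cam(n)[0], -cam(n)[1].T@cam(n)[2])
E
```

```text
0.1 [ 0.18058543 -0.62393927  0.23857509] [-1.79901512e+02  6.07168639e-03  1.61469400e+01] 0.08710183664087011
{'fx': 428.5790240438703, 'fy': 428.5790240438703, 'cx': 330.5711316395297, 'cy': 201.43308284970527, 'k1': -0.11245213963768999, 'rvec': array([ 1.84502314, -2.29895911,  0.31937385]), 'tvec': array([0.0379928 , 0.59023121, 1.44001345])} [ 0.17449405 -0.00475149  1.54692738]
{'fx': 469.67234713185354, 'fy': 469.67234713185354, 'cx': 323.1987283409388, 'cy': 194.51959953149304, 'k1': 0.012482745416110086, 'rvec': array([ 2.14626243, -0.24257496,  0.1182466 ]), 'tvec': array([-0.56579645,  0.11683938,  1.55338648])} [ 0.29122751 -1.32463239  0.95253461]
```

View pics/t1.png

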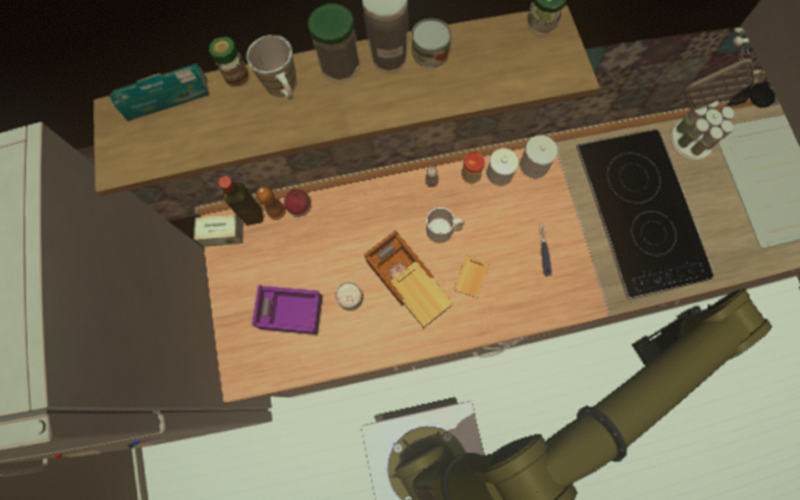

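View pics/s1.png

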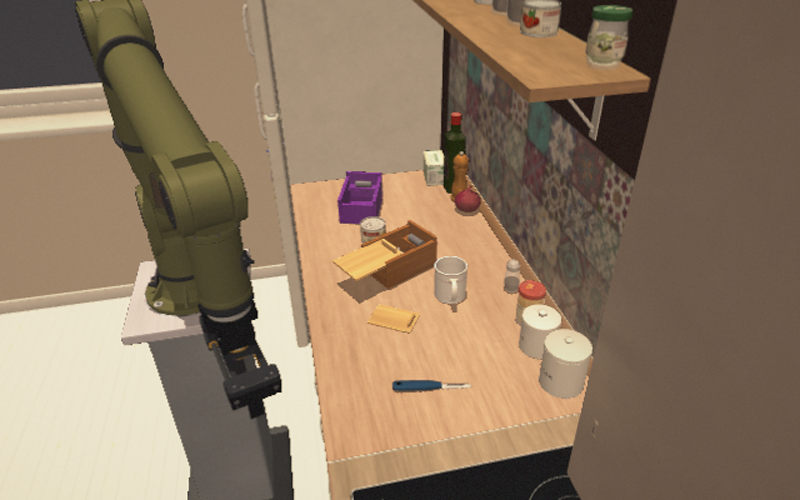

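Top view (800x500): the wooden box is at (405,275) with its large lid at (420,295). The look-alikes are the purple box at (287,310) and the small lid at (471,277). The tin is at (348,295), the mug at (440,223) and the peeler at (545,250). I choose the wooden box, with its back board at the upper left, and check it in a close crop.

Run:
```python
import cv2,numpy as np
a=cv2.imread('pics/raw_t1.png')[180:265,285:370]; b=cv2.imread('pics/raw_s1.png')[165:245,260:360]
a=cv2.resize(a,(510,510),interpolation=3); cv2.imwrite('pics/c1.png',a)
cv2.imwrite('pics/c2.png',cv2.resize(b,(800,640),interpolation=3)[:600])
```

```text
(no output)
```

View pics/c1.png

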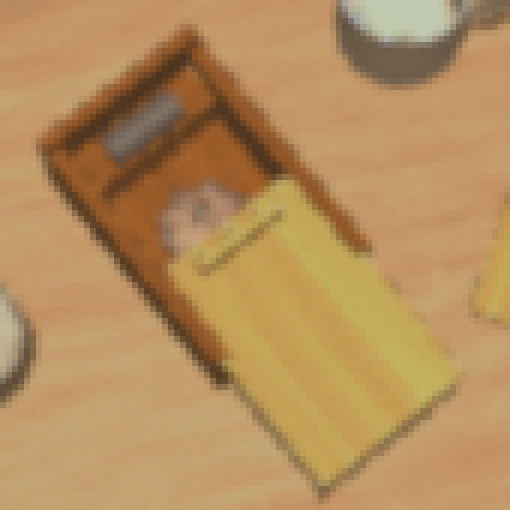

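View pics/c2.png

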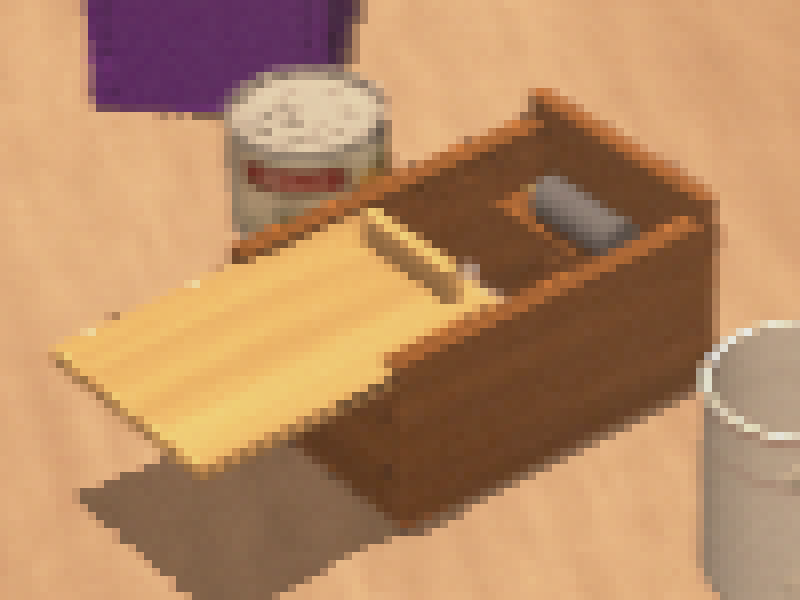

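Crops: wooden box with a grey latch/ridge near the back board (c1 corners (40,145), (190,28)). Its rail rear ends are at (370,248) and (218,382), the lid's rear corners at (460,375) and (325,488). c2 shows the rib at (372,210)-(462,278). Next I fit the poses.

Run:
```python
from h import *
from scipy.optimize import least_squares
T=lambda U,V:(285+(U+.5)/6-.5,180+(V+.5)/6-.5); S=lambda U,V:(260+(U+.5)/8-.5,165+(V+.5)/8-.5)
M=[('top',T(40,145),0,(85,58,97)),('top',T(190,28),0,(85,-58,97)),('top',T(370,248),0,(-85,-58,85)),
('top',T(460,375),1,(-158,-53,79)),('top',T(325,488),1,(-158,53,79)),('top',T(290,180),1,(0,-47,79)),('top',T(172,266),1,(0,47,79)),
('side',S(537,90),0,(85,58,97)),('side',S(717,200),0,(85,-58,97)),('side',S(388,358),0,(-85,-58,85)),('side',S(410,527),0,(-85,-58,0)),('side',S(237,242),0,(-85,58,85)),
('side',S(50,352),1,(-158,53,79)),('side',S(205,470),1,(-158,-53,79)),('side',S(372,208),1,(-14,30,95.5))]
def W(p,l,P):
    P=np.array(P)/1000.; P[0]+=l*p[3]; c,s=np.cos(p[2]),np.sin(p[2]); return np.array([p[0]+c*P[0]-s*P[1],p[1]+s*P[0]+c*P[1],P[2]])
f=lambda p:np.concatenate([proj(n,W(p,l,P))-uv for n,uv,l,P in M])
x0=np.append(atz('top',405/1.25,270/1.25,.08)[:2],[.6,0.])
r=least_squares(f,x0,loss='soft_l1'); p=r.x
print(p,np.degrees(p[2])); print(np.round(f(p).reshape(-1,2),1).tolist())
for i in ('top','side'):
  print(i, least_squares(lambda p:np.concatenate([proj(n,W(p,l,P))-uv for n,uv,l,P in M if n==i]),x0).x)
print('rib',W(p,1,(-14,0,95.5)),'board',W(p,0,(80,0,97)),'rib rear',W(p,1,(-18,0,95)))
print('tin',atz('top',348/1.25,294/1.25,.058),'mug',atz('top',438/1.25,220/1.25,.094))
```

```text
[ 0.55501214 -0.04128974  0.4609     -0.01878839] 26.407624967439894
[[-0.6, -0.7], [0.3, -0.9], [0.5, -0.7], [1.1, -0.6], [-0.1, -0.3], [-0.5, -1.2], [-1.7, 0.7], [0.3, -0.6], [-0.1, -0.5], [0.8, 1.6], [-1.3, 1.6], [-1.6, 0.5], [-0.4, -0.9], [-0.9, -0.4], [-1.0, 0.2]]
top [ 0.55295385 -0.04163541  0.45641682 -0.01833557]
side [ 0.55692503 -0.03979375  0.46779705 -0.01953068]
rib [ 0.52564514 -0.05587252  0.0955    ] board [ 0.62666435 -0.00570939  0.097     ] rib rear [ 0.52206253 -0.05765154  0.095     ]
tin [0.51000359 0.11521151 0.058     ] mug [ 0.65858634 -0.18000594  0.094     ]
```

Fit: box at (0.555, -0.041), yaw 26.4°, lid about 94 mm open. The gap of 122 mm is too wide to straddle yet. So I push the lid first with closed fingers, then straddle and squeeze. Tool yaw needed: 116.4°, which makes tool +y the box's +x.

```bash
python3 -m pendant '[{"tx":0.4,"ty":-0.4,"claw":1},{"tx":0.76,"ty":-0.74,"claw":1},{"tx":0.76,"ty":-0.74,"claw":1},{"tx":0.76,"ty":-0.74,"claw":1},{"tx":0.76,"ty":-0.74,"claw":1},{"tx":0.76,"ty":-0.74,"claw":1},{"tx":0.76,"ty":-0.74,"claw":1},{"tx":0.76,"ty":-0.74,"claw":1},{"tx":0.76,"ty":-0.74,"claw":1},{"tx":0.76,"ty":-0.74,"claw":1}]' 10
python3 -m pendant '[{"tx":0.76,"ty":-0.74,"spin":-1,"claw":1},{"spin":-1,"claw":1},{"spin":-1,"claw":1},{"spin":-1,"claw":1},{"spin":-1,"claw":1},{"spin":-1,"claw":1},{"spin":-1,"claw":1},{"spin":-1,"claw":1},{"spin":-1,"claw":1},{"spin":-1,"claw":1}]'
python3 -m pendant '[{"spin":-1,"claw":1},{"spin":-1,"claw":1},{"spin":-1,"claw":1},{"spin":-1,"claw":1},{"spin":-1,"claw":1},{"spin":-1,"claw":1},{"spin":-1,"claw":1},{"spin":-1,"claw":1},{"spin":-1,"claw":1},{"spin":-1,"claw":1}]'
python3 -m pendant '[{"spin":-1,"claw":1},{"spin":-1,"claw":1},{"spin":-1,"claw":1},{"spin":-1,"claw":1},{"spin":-1,"claw":1},{"spin":-0.05,"claw":1},{"claw":1}]'
```

```text
invalid input at $[0]: expected keys tx, ty, tz, spin, claw
invalid input at $[0]: expected keys tx, ty, tz, spin, claw
invalid input at $[0]: expected keys tx, ty, tz, spin, claw
invalid input at $[0]: expected keys tx, ty, tz, spin, claw
```

```bash
python3 -m pendant '[{"tx":0.4,"ty":-0.4,"tz":0,"spin":-1,"claw":1}]' 10
```

```text
time_s: 0.22
tool_pos: [0.1923, -0.6004, 0.2384]
tool_rot: [-179.9, 0.1, 20.0]
force: [-0.0, 0.8, -0.4]
grip_width: 0.0825
grasp_force: 0.0
```

```bash
python3 -m pendant '[{"tx":0.844,"ty":-0.713,"tz":0,"spin":0,"claw":1},{"tx":0.844,"ty":-0.713,"tz":0,"spin":0,"claw":1},{"tx":0.844,"ty":-0.713,"tz":0,"spin":0,"claw":1},{"tx":0.844,"ty":-0.713,"tz":0,"spin":0,"claw":1},{"tx":0.844,"ty":-0.713,"tz":0,"spin":0,"claw":1},{"tx":0.844,"ty":-0.713,"tz":0,"spin":0,"claw":1},{"tx":0.844,"ty":-0.713,"tz":0,"spin":0,"claw":1},{"tx":0.844,"ty":-0.713,"tz":0,"spin":0,"claw":1},{"tx":0.844,"ty":-0.713,"tz":0,"spin":0,"claw":1},{"tx":0.844,"ty":-0.713,"tz":0,"spin":0,"claw":1}]'
python3 -m pendant '[{"tx":0.844,"ty":-0.713,"tz":0,"spin":0,"claw":1},{"tx":0,"ty":0,"tz":0,"spin":-1,"claw":1},{"tx":0,"ty":0,"tz":0,"spin":-1,"claw":1},{"tx":0,"ty":0,"tz":0,"spin":-1,"claw":1},{"tx":0,"ty":0,"tz":0,"spin":-1,"claw":1},{"tx":0,"ty":0,"tz":0,"spin":-1,"claw":1},{"tx":0,"ty":0,"tz":0,"spin":-1,"claw":1},{"tx":0,"ty":0,"tz":0,"spin":-1,"claw":1},{"tx":0,"ty":0,"tz":0,"spin":-1,"claw":1},{"tx":0,"ty":0,"tz":0,"spin":-1,"claw":1}]'
python3 -m pendant '[{"tx":0,"ty":0,"tz":0,"spin":-1,"claw":1},{"tx":0,"ty":0,"tz":0,"spin":-1,"claw":1},{"tx":0,"ty":0,"tz":0,"spin":-1,"claw":1},{"tx":0,"ty":0,"tz":0,"spin":-1,"claw":1},{"tx":0,"ty":0,"tz":0,"spin":-1,"claw":1},{"tx":0,"ty":0,"tz":0,"spin":-1,"claw":1},{"tx":0,"ty":0,"tz":0,"spin":-1,"claw":1},{"tx":0,"ty":0,"tz":0,"spin":-1,"claw":1},{"tx":0,"ty":0,"tz":0,"spin":-1,"claw":1},{"tx":0,"ty":0,"tz":0,"spin":-1,"claw":1}]'
```

```text
time_s: 1.48
tool_pos: [0.4681, -0.118, 0.2394]
tool_rot: [180.0, 0.0, 20.1]
force: [0.5, -1.3, 0.2]
grip_width: 0.0004
grasp_force: 0.0
time_s: 2.72
tool_pos: [0.4948, -0.0715, 0.2391]
tool_rot: [-180.0, 0.0, 56.3]
force: [0.9, 1.2, -0.7]
grip_width: 0.0005
grasp_force: 0.0
time_s: 3.98
tool_pos: [0.4948, -0.0715, 0.2391]
tool_rot: [-180.0, -0.0, 96.3]
force: [-0.5, -0.5, -0.0]
grip_width: 0.0004
grasp_force: 0.0
```

```bash
python3 -m pendant '[{"tx":0,"ty":0,"tz":0,"spin":-1,"claw":1},{"tx":0,"ty":0,"tz":0,"spin":-1,"claw":1},{"tx":0,"ty":0,"tz":0,"spin":-1,"claw":1},{"tx":0,"ty":0,"tz":0.6,"spin":-1,"claw":1},{"tx":0,"ty":0,"tz":0.6,"spin":-1,"claw":1},{"tx":0,"ty":0,"tz":0.6,"spin":0,"claw":1},{"tx":0,"ty":0,"tz":0.4,"spin":0,"claw":1},{"tx":0,"ty":0,"tz":0,"spin":0,"claw":1}]'
python3 - <<'E'
from h import *
snap('side','s2.png',(220,110,380,230),5)
E
```

```text
time_s: 4.97
tool_pos: [0.4936, -0.0713, 0.1279]
tool_rot: [-179.8, -0.2, 116.2]
force: [0.3, -0.4, 0.7]
grip_width: 0.0006
grasp_force: 0.0
```

View pics/s2.png

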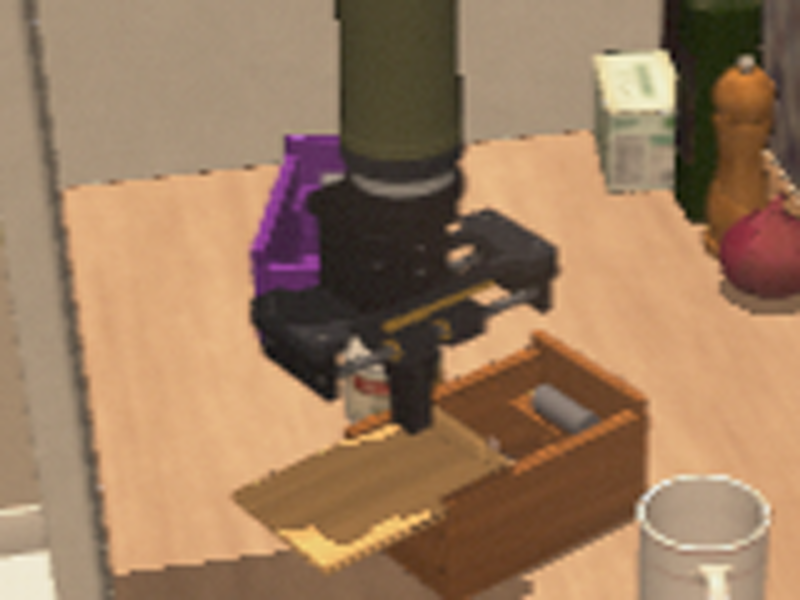

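The fingers hang over the lid at about (410,430), just behind the rib, and are aligned with the channel. I go down and push.

```bash
python3 -m pendant '[{"tx":0,"ty":0,"tz":0.3,"spin":0,"claw":1},{"tx":0,"ty":0,"tz":0.26,"spin":0,"claw":1},{"tx":0,"ty":0,"tz":0,"spin":0,"claw":1}]'
python3 -m pendant '[{"tx":0,"ty":0.1,"tz":0,"spin":0,"claw":1},{"tx":0,"ty":0.1,"tz":0,"spin":0,"claw":1},{"tx":0,"ty":0.1,"tz":0,"spin":0,"claw":1},{"tx":0,"ty":0.1,"tz":0,"spin":0,"claw":1}]'
python3 -m pendant '[{"tx":0,"ty":0.1,"tz":0,"spin":0,"claw":1},{"tx":0,"ty":0.1,"tz":0,"spin":0,"claw":1},{"tx":0,"ty":0.1,"tz":0,"spin":0,"claw":1},{"tx":0,"ty":0.1,"tz":0,"spin":0,"claw":1}]'
```

```text
time_s: 5.4
tool_pos: [0.4941, -0.0714, 0.1003]
tool_rot: [-179.9, -0.1, 116.2]
force: [-0.4, -0.2, -0.0]
grip_width: 0.0005
grasp_force: 0.0
time_s: 5.9
tool_pos: [0.5136, -0.0625, 0.1017]
tool_rot: [180.0, 0.0, 116.2]
force: [-0.4, 0.3, -0.5]
grip_width: 0.0004
grasp_force: 0.0
time_s: 6.4
tool_pos: [0.5313, -0.0538, 0.1015]
tool_rot: [-180.0, -0.0, 116.1]
force: [-0.8, -1.0, -0.3]
grip_width: 0.0005
grasp_force: 0.2
```

```bash
python3 -m pendant '[{"tx":0,"ty":0.1,"tz":0,"spin":0,"claw":1},{"tx":0,"ty":0.1,"tz":0,"spin":0,"claw":1},{"tx":0,"ty":0.1,"tz":0,"spin":0,"claw":1},{"tx":0,"ty":0.1,"tz":0,"spin":0,"claw":1},{"tx":0,"ty":0.1,"tz":0,"spin":0,"claw":1},{"tx":0,"ty":0.1,"tz":0,"spin":0,"claw":1},{"tx":0,"ty":0.06,"tz":0,"spin":0,"claw":1},{"tx":0,"ty":0.04,"tz":0,"spin":0,"claw":1},{"tx":0,"ty":0,"tz":0,"spin":0,"claw":1}]'
python3 - <<'E'
from h import *
snap('side','s3.png',(260,150,360,225),8)
E
```

```text
time_s: 7.52
tool_pos: [0.5627, -0.0384, 0.1016]
tool_rot: [180.0, 0.0, 116.2]
force: [-0.3, -0.7, -0.2]
grip_width: 0.0005
grasp_force: 0.0
```

View pics/s3.png

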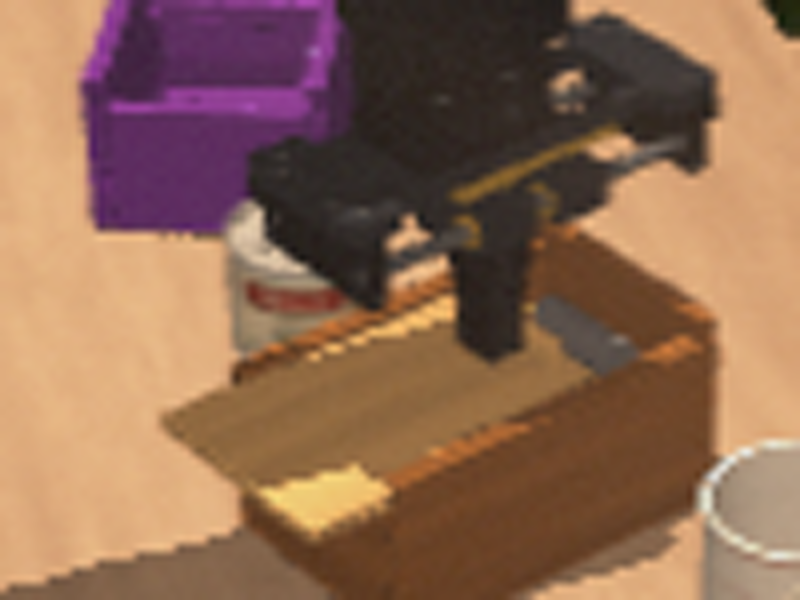

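Side picture: the lid is well in (rear corner at (318,540)) and the board corner is still at (717,320), so the box hasn't moved. The gap from rib to board should be about 62 mm. Now I back off, rise, open and straddle.

```bash
python3 -m pendant '[{"tx":0,"ty":-0.2,"tz":0,"spin":0,"claw":1},{"tx":0,"ty":0,"tz":-0.5,"spin":0,"claw":1},{"tx":0,"ty":0,"tz":-0.4,"spin":0,"claw":0.5},{"tx":0,"ty":0.56,"tz":0,"spin":0,"claw":0},{"tx":0,"ty":0.56,"tz":0,"spin":0,"claw":0},{"tx":0,"ty":0,"tz":0,"spin":0,"claw":0},{"tx":0,"ty":0,"tz":0,"spin":0,"claw":0},{"tx":0,"ty":0,"tz":0,"spin":0,"claw":0}]'
python3 - <<'E'
from h import *
snap('side','s4.png',(260,130,360,205),8)
o=env.get_obs();p=np.array(o['tool_pos'][:2])-[.555,-.0413];c,s=np.cos(.4609),np.sin(.4609);print(c*p[0]+s*p[1],-s*p[0]+c*p[1],o['grip_width'])
E
```

```text
time_s: 8.57
tool_pos: [0.603, -0.0191, 0.1466]
tool_rot: [-179.9, 0.0, 116.1]
force: [0.4, 0.3, 0.6]
grip_width: 0.0522
grasp_force: 0.0
0.05295073924211109 -0.0014765224723965638 0.056653802640135524
```

View pics/s4.png

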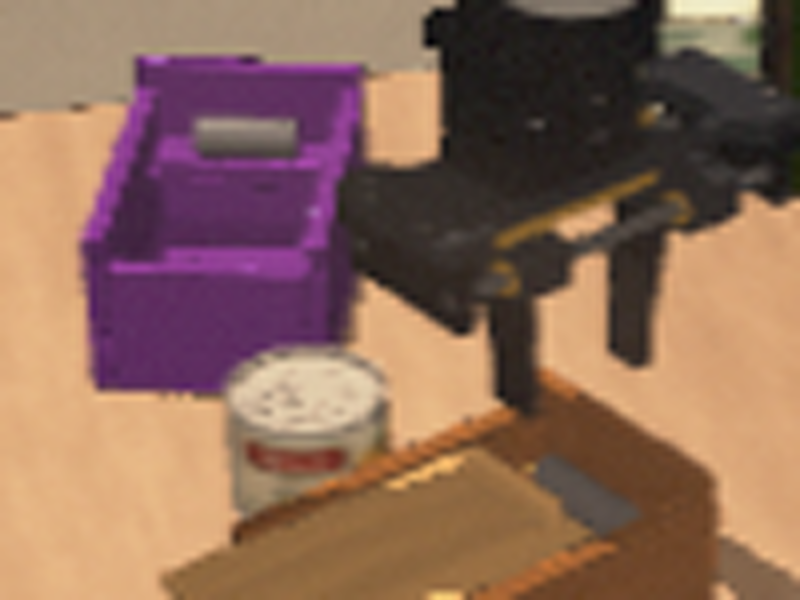

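The fingers are still opening (tips at (515,405) and (630,360)). The box hasn't moved. I let them open fully, then go down.

```bash
python3 -m pendant '[{"tx":0,"ty":0,"tz":0,"spin":0,"claw":0},{"tx":0,"ty":0,"tz":0,"spin":0,"claw":0},{"tx":0,"ty":0,"tz":0,"spin":0,"claw":0},{"tx":0,"ty":0,"tz":0,"spin":0,"claw":0},{"tx":0,"ty":0,"tz":0.2,"spin":0,"claw":0}]'
python3 -m pendant '[{"tx":0,"ty":0,"tz":0.25,"spin":0,"claw":0},{"tx":0,"ty":0,"tz":0.25,"spin":0,"claw":0},{"tx":0,"ty":0,"tz":0.2,"spin":0,"claw":0},{"tx":0,"ty":0,"tz":0,"spin":0,"claw":0}]'
python3 - <<'E'
from h import *
o=env.get_obs();p=np.array(o['tool_pos'][:2])-[.555,-.0413];c,s=np.cos(.4609),np.sin(.4609);print(c*p[0]+s*p[1],-s*p[0]+c*p[1],o['grip_width'])
E
```

```text
time_s: 9.25
tool_pos: [0.6044, -0.0182, 0.1369]
tool_rot: [179.9, 0.1, 116.1]
force: [-0.5, 0.5, -0.2]
grip_width: 0.0866
grasp_force: 0.0
time_s: 9.75
tool_pos: [0.6029, -0.0183, 0.1002]
tool_rot: [-179.9, -0.1, 116.2]
force: [-0.2, -0.5, -0.4]
grip_width: 0.087
grasp_force: 0.0
0.05317076514682486 -0.00067450793645479 0.08704537591550454
```

```bash
python3 -m pendant '[{"tx":0,"ty":0,"tz":0,"spin":0,"claw":0.12},{"tx":0,"ty":0,"tz":0,"spin":0,"claw":0.23},{"tx":0,"ty":0,"tz":0,"spin":0,"claw":0.23},{"tx":0,"ty":0,"tz":0,"spin":0,"claw":0.23}]' 35
python3 -m pendant '[{"tx":0,"ty":0.02,"tz":0,"spin":0,"claw":0.276},{"tx":0,"ty":0.04,"tz":0,"spin":0,"claw":0.322},{"tx":0,"ty":0.04,"tz":0,"spin":0,"claw":0.368},{"tx":0,"ty":0,"tz":0,"spin":0,"claw":0.368}]' 35
python3 - <<'E'
from h import *
o=env.get_obs();p=np.array(o['tool_pos'][:2])-[.555,-.0413];c,s=np.cos(.4609),np.sin(.4609);x=c*p[0]+s*p[1];w=o['grip_width'];print(x,x+w/2,x-w/2,-s*p[0]+c*p[1],w)
E
```

```text
time_s: 10.25
tool_pos: [0.6037, -0.0185, 0.1017]
tool_rot: [-180.0, 0.0, 116.1]
force: [-0.5, -0.2, 1.5]
grip_width: 0.0677
grasp_force: 0.4
time_s: 10.75
tool_pos: [0.6084, -0.0158, 0.1015]
tool_rot: [180.0, -0.0, 116.2]
force: [-0.9, 0.3, 0.6]
grip_width: 0.0558
grasp_force: 1.5
0.05912990268485759 0.08703001453288835 0.031229790836826837 -0.0009464806261616499 0.05580022369606151
```

```bash
python3 -m pendant '[{"tx":0,"ty":0.02,"tz":0,"spin":0,"claw":0.4},{"tx":0,"ty":0.03,"tz":0,"spin":0,"claw":0.43},{"tx":0,"ty":0.03,"tz":0,"spin":0,"claw":0.46},{"tx":0,"ty":0,"tz":0,"spin":0,"claw":0.46}]' 35
python3 - <<'E'
from h import *
o=env.get_obs();p=np.array(o['tool_pos'][:2])-[.555,-.0413];c,s=np.cos(.4609),np.sin(.4609);x=c*p[0]+s*p[1];w=o['grip_width'];print(x,x+w/2,x-w/2,-s*p[0]+c*p[1],w,o['force'])
E
```

```text
time_s: 11.25
tool_pos: [0.612, -0.0141, 0.1015]
tool_rot: [180.0, 0.0, 116.2]
force: [0.7, 0.3, -0.3]
grip_width: 0.0475
grasp_force: 10.0
0.06312792152907919 0.08689492104427313 0.03936092201388524 -0.0009890700014379174 0.047533999030387894 [ 0.73503674  0.28412719 -0.3268623 ]
```

Grip force is 10 N with no net force on the wrist, so both fingers bear on rib and board. I squeeze on.

```bash
python3 -m pendant '[{"tx":0,"ty":0.029,"tz":0,"spin":0,"claw":0.493},{"tx":0,"ty":0.029,"tz":0,"spin":0,"claw":0.526},{"tx":0,"ty":0.029,"tz":0,"spin":0,"claw":0.56},{"tx":0,"ty":0,"tz":0,"spin":0,"claw":0.56}]' 35
python3 - <<'E'
from h import *
o=env.get_obs();p=np.array(o['tool_pos'][:2])-[.555,-.0413];c,s=np.cos(.4609),np.sin(.4609);x=c*p[0]+s*p[1];w=o['grip_width'];print(x,x+w/2,x-w/2,-s*p[0]+c*p[1],w,o['force'])
E
```

```text
time_s: 11.75
tool_pos: [0.6159, -0.0122, 0.1015]
tool_rot: [180.0, -0.0, 116.2]
force: [-0.1, 0.9, -0.3]
grip_width: 0.0385
grasp_force: 5.2
0.06753025483978413 0.08679609163875154 0.04826441804081671 -0.0009947995299992018 0.03853167359793484 [-0.11961663  0.85412422 -0.27549141]
```

```bash
python3 -m pendant '[{"tx":0,"ty":0.029,"tz":0,"spin":0,"claw":0.593},{"tx":0,"ty":0.029,"tz":0,"spin":0,"claw":0.626},{"tx":0,"ty":0.029,"tz":0,"spin":0,"claw":0.66},{"tx":0,"ty":0.016,"tz":0,"spin":0,"claw":0.68},{"tx":0,"ty":0,"tz":0,"spin":0,"claw":0.72},{"tx":0,"ty":0,"tz":0,"spin":0,"claw":0.72},{"tx":0,"ty":0,"tz":0,"spin":0,"claw":0.72}]' 30
python3 - <<'E'
from h import *
o=env.get_obs();p=np.array(o['tool_pos'][:2])-[.555,-.0413];c,s=np.cos(.4609),np.sin(.4609);x=c*p[0]+s*p[1];w=o['grip_width'];print(x,x+w/2,x-w/2,-s*p[0]+c*p[1],w,o['force'])
E
```

```text
time_s: 12.62
tool_pos: [0.6209, -0.0101, 0.1017]
tool_rot: [179.9, 0.0, 116.2]
force: [3.1, 0.4, -0.9]
grip_width: 0.0274
grasp_force: 30.0
0.07294691246772461 0.08665416113158501 0.05923966380386421 -0.0013360165564305637 0.027414497327720812 [ 3.10991325  0.41018807 -0.89857133]
```

The squeeze stalled at 27.4 mm with 30 N, against 28 mm nominal, so the lid is home. I release, rise clear and look.

```bash
python3 -m pendant '[{"tx":0,"ty":0,"tz":0,"spin":0,"claw":0.65},{"tx":0,"ty":0,"tz":0,"spin":0,"claw":0.5},{"tx":0,"ty":0,"tz":0,"spin":0,"claw":0.5},{"tx":0,"ty":0,"tz":-0.2,"spin":0,"claw":0.5},{"tx":0,"ty":0,"tz":-0.6,"spin":0,"claw":0.5},{"tx":0,"ty":0,"tz":-1,"spin":0,"claw":0.5},{"tx":0,"ty":0,"tz":-1,"spin":0,"claw":0.5},{"tx":0,"ty":0,"tz":0,"spin":0,"claw":0.5},{"tx":0,"ty":0,"tz":0,"spin":0,"claw":0.5}]'
python3 - <<'E'
from h import *
snap('side','s5.png',(240,130,370,227),6)
E
```

```text
time_s: 13.75
tool_pos: [0.6201, -0.0101, 0.2416]
tool_rot: [-180.0, 0.0, 116.1]
force: [0.1, 0.2, -0.7]
grip_width: 0.043
grasp_force: 0.0
```

View pics/s5.png

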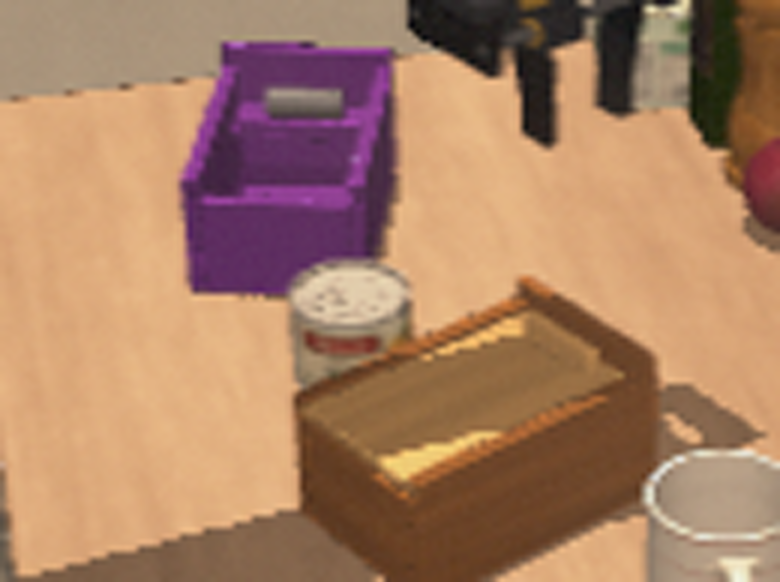

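The lid now lies flush inside the rails and reaches the back board. The board corner at (657,360) matches its earlier raw pixel (349.5,190), so the box hasn't moved. Tin and mug are undisturbed.

```bash
python3 -c "
from cell import env
print(env.sign_off())"
```

```text
the job is handed in; nothing more can be done
None
```

The wooden garlic box's lid is fully shut against the back board: the squeeze stopped at 27.4 mm against a nominal 28 mm. The box shows no movement in the side view, the tin and mug were not disturbed, and I handed the job in at about 14 s.

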